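Lift the date off the shop scale with the tongs

TASK

Pull the steel serving tongs straight up out of their holder, close them on the one date lying on the scale's pan and lift it about 10 cm above the pan. Finish while still holding the tongs, with the date held still between their tips: nothing is put down or let go. Only the tongs may touch the date; leave the walnut on the pan, the jar and the tub where they are.

Things in the scene. Friction and masses are not known exactly. Their poses are not given: they have to be found in the camera images.
- tongs: Steel spring tongs, 130 mm tall, 0.09 kg, upright in the holder: hinged bow on top, open tips down on the holder's floor. Origin: between the feet of the open tips. z up along the tongs; y is the line along which they open and close; x across the arms. Both arms swing equally.
- tongs_grip (a point): Where to grip the tongs: half-way between the arms, 92 mm above the foot, 38 mm below the top (axes as the tongs). Each arm has a flat plate here, 22 mm wide (x), from 26 mm below to 20 mm above this point. Width over the outer faces of the plates: 50 mm open, 40 mm closed on the date, 35 mm at the smallest.
- tongs_tip (a point): Half-way between the tips of the tongs, 10 mm above the foot, 82 mm below the grip point. Tips: upright plates 18 mm wide (x), 28 tall, 3 thick. Gap between them: 59 mm with the plates 50 mm wide (open), 45 mm with the plates squeezed to 46 mm, 24 mm at 40 mm (on the date). Closed on the date the feet reach 2 mm lower than open.
- jaw_left (a joint): Closing angle of each arm of the tongs, rad: 0 open (at its stop), 0.15 on the date, 0.23 smallest. The spring pushes each plate outward with about 5 N open, 8 N on the date: squeezed by only 4 mm the tongs can be carried with their tips open. A grip of 20 to 60 N then closes them firmly on the date.
- holder: Upright rectangular steel holder, fixed: outside 36 (x) by 84 (y) mm, 50 mm tall, on a 52 by 100 mm foot plate 3 mm thick; slot inside 28 (x) by 76 (y) mm, floor at 4 mm. Origin at the centre of its underside, z up. It may stand to the left or right and turned; the tongs open along its y.
- scale: White shop scale, fixed: housing 230 (x) by 250 (y) mm with a flat steel pan 200 (x) by 240 (y) mm, whose centre is 12 mm towards +x of the origin and whose top is 60 mm above it. Origin at the centre of its underside on the table, z up; its display and keys are on the -x face.
- date_mid (a point): Centre of the date: brown, oblong, 46 mm long (x), 24 mm wide (y) and 22 mm high (z), about 22 g, firm, lying on the pan (so this point is 11 mm above it). To be gripped across its width (y). It may lie on either half of the pan, turned any way.
- walnut_mid (a point): Centre of a whole walnut, light brown, roundish, 35 mm across and 34 mm high, on the other half of the pan; this point is 16 mm above the pan. To be left alone.
- jar: Amber glass jar with steel lid, 72 mm across and 105 mm tall, on the table on the side opposite to the holder. Origin at the centre of its underside. To be left alone.
- tub: Empty brown cardboard tub, 86 mm across the rim and 60 mm tall, on the table at the far left. Origin at the centre of its underside. To be left alone.
Mind the look-alikes: they are no part of the job. What is meant by the tongs is not red, and is the smaller of those in its own colour.

How it is judged:
By the outcome, as a careful person would: the job done as asked, in the order asked, and still so for the second after the job is handed in, while the arm keeps its last pose, push and grip.
It also fails if it takes over 40 s, if anything falls off the work surface, if the arm or the gripper's body presses on something with over 40 N, if the wrist force passes 120 N, or if a joint passes its speed limit or range.

ROBOT

A 7-joint arm with a two-finger parallel gripper is mounted at the origin on the work surface. World frame = base frame: x ahead of the robot, y to its left, z up, the work surface at z = 0. Lengths are in m, angles in rad, forces in N, time in s.
With the tool pointing down it reaches from about 0.4 to 0.85 m from the base axis. Payload 4.5 kg.
Tool frame: the origin (TCP) lies midway between the tips of the shut fingers; the grasp point (between the pads) lies 19 mm behind it; x points along the fingers, y is the direction in which the jaws open and shut, and the axes are right-handed (so a half turn about x gives the same grasp; the last joint's range is limited). The gripper opens to 88 mm and grips with 3 to 60 N. Pads are 18 mm wide; open, the fingers measure 123 mm over their backs; the gripper's body (75 mm by 187 mm) begins 45 mm behind the grasp point.
Start: joints at [1.135, 0.689, -0.195, 1.565, 0.157, 0.902, -0.215], TCP at [0.283, -0.557, 0.239] pointing down, gripper open.
Joint ranges: [-3.01, 3.01], [-0.46, 2.08], [-1.47, 1.51], [0.13, 2.56], [-1, 4.14], [0.04, 2.09], [-2.66, 2.66]. Speed limits (rad/s): [2.57, 2.57, 3.14, 3.14, 3.14, 3.14, 3.14].

INTERFACE

Orientations are given as a unit quaternion [x, y, z, w].
In Python, from plant import r gives the robot as it stands.
- The arm moves only by the tool arm_command, never from a script. Its argument "plan" is a list of rows, each a list of 5 numbers: the finger opening in m, from 0 to 0.0881, then the shift along the tool's x, y, z in m, then the turn about the tool's x in rad. In form: [[grip, dx, dy, dz, roll], ...]. A call has 1 to 12 rows; each row shifts and turns the commanded pose from where the row before left it, along the tool's axes as they then stand; what a row does not reach is not made up. A row lasts 1/8 s, in which the tool goes at most 62.5 mm and 10.7 degrees, less where a joint would pass 70% of its speed; a pose out of reach is approached as far as the arm can. A call is refused whole if a number of a shift passes 0.0625 or a number of a turn 0.188, either way. A call with a gripper value outside its range is refused whole. The fingers move at their own pace and stop on an object; "force" is the grip in N (left out, the last holds). Time passes only in rows, so rows that do not move let the fingers close. It gives the time, the measured TCP pose, the force and the opening at its end, in the units of the state.
- r.get_state(): the state, without advancing time (a new reading comes with each control period).
- r.snapshot(name): name is "scene" or "side" or "wrist"; returns (picture, depth): 480x640x3 uint8, red, green, blue; 480x640 float32, m along the optical axis (not along the pixel's ray), 0 where there is no reading.
- r.calibration(name): a dict with "fx", "fy", "cx", "cy" (pixels), "eye" and "orientation" of the camera in the world; the wrist camera has in their place "mount" (4x4, takes a point from camera to tool coordinates, whose origin is the TCP and whose axes are the tool frame's). Camera axes: x right, y down, z forward; pixel columns grow to the right and rows downward; lengths in m; the calibration is good to about 2 mm. A picture is of the moment at which its call begins: read the wrist's pose just before it. calibration takes no time and is no camera call.
- r.finish_job(): hands the job in, once; it reports no verdict.
The state is a dict: "clock": time; "q": joint angles; "qd": joint speeds; "joint_torque": joint torques, N m; "tool_pos": TCP position; "eef_rot": TCP orientation; "contact_force": force on the tool from outside, world axes, zero at the start; "moment": the same for the moment, N m; "opening": opening from 0.0 (shut) to 1.0 (fully open).
Only numpy, scipy, OpenCV 4.12 (cv2) and the standard library are available. Lean on these libraries where they do the work, as an engineer would, in place of code of your own. Each camera call takes 0.05 s, during which the arm holds its last target.

## Working session

There is one attempt and no reset: what is moved stays moved. The work goes in short steps, Python scripts to look and compute and a tool call to move; the robot and the scene stay as the last step left them, time stands still between calls to the robot, and variables do not carry over. Pictures are saved under pics/ and viewed, and the job is handed in when it is done.

Besides the shell and the picture viewer there is one more tool, called by a JSON object that holds its "api" and its "payload", one argument or row to a line. arm_command: Moves the arm, as the interface text tells. Its arguments: {"type":"object","properties":{"plan":{"type":"array","items":{"type":"array","items":{"type":"number"}}},"force":{"type":"number"}},"required":["plan"]}

```bash
mkdir -p pics; ls; cat > h.py <<'E'
from plant import r
import numpy as np, cv2
from scipy.spatial.transform import Rotation as R
def snap(n,tag):
    s=r.get_state(); im,d=r.snapshot(n)
    cv2.imwrite(f'pics/{tag}.png',im[:,:,::-1]); np.savez(f'pics/{tag}.npz',im=im,d=d,p=s['tool_pos'],q=s['eef_rot'])
    return s,im,d
def T(n,p=None,q=None):
    c=r.calibration(n); M=np.eye(4)
    if n=='wrist':
        M[:3,:3]=R.from_quat(q).as_matrix();M[:3,3]=p
        return c,M@np.array(c['mount'])
    o=np.array(c['orientation']);M[:3,:3]=R.from_quat(o).as_matrix() if o.size==4 else o.reshape(3,3)
    M[:3,3]=c['eye'];return c,M
def cloud(n,tag):
    z=np.load(f'pics/{tag}.npz');c,M=T(n,z['p'],z['q']);d=z['d']
    v,u=np.mgrid[:480,:640]
    P=np.stack([(u-c['cx'])/c['fx']*d,(v-c['cy'])/c['fy']*d,d],-1)
    W=P@M[:3,:3].T+M[:3,3];W[d==0]=np.nan
    return z['im'],W
E
python3 - <<'E'
from h import *
for n in('scene','side','wrist'): s,_,_=snap(n,n+'0')
print(s); print({n:r.calibration(n) for n in('scene','side','wrist')})
E
```

```text
pics
{'clock': 0.1, 'q': array([ 1.13479853,  0.68987402, -0.19452139,  1.56620166,  0.15734808,
        0.9024921 , -0.2151141 ]), 'qd': array([ 0.00048687, -0.0023472 ,  0.00081147, -0.00481406,  0.00101517,
        0.00081645, -0.00016614]), 'joint_torque': array([-2.86162649e-03, -5.28505003e+01, -1.27129152e+00, -1.53837955e+01,
       -5.25495037e-02,  1.99264359e-03,  1.33716799e-05]), 'tool_pos': array([ 0.28264844, -0.55682907,  0.23801678]), 'eef_rot': array([-0.68749901, -0.16513386,  0.68786228, -0.16407744]), 'contact_force': array([-0.43788761,  0.40954748, -0.81075644]), 'moment': array([-0.02593986, -0.01942142, -0.03799534]), 'opening': 1.0034870860172398}
{'scene': {'fx': 456.2754405004875, 'fy': 456.2754405004875, 'cx': 327.4231846135266, 'cy': 239.63452223839866, 'eye': array([ 0.90443319, -0.29149546,  0.79846217]), 'orientation': array([ 0.85977658,  0.40261449, -0.13418849, -0.28404093])}, 'side': {'fx': 587.2976286619709, 'fy': 587.2976286619709, 'cx': 329.30313847821907, 'cy': 237.80732601790547, 'eye': array([0.19996848, 0.96802841, 0.91796694]), 'orientation': array([-0.15732151,  0.89414758, -0.4141829 ,  0.06482727])}, 'wrist': {'fx': 387.7409709956841, 'fy': 387.7409709956841, 'cx': 320.64927279198264, 'cy': 245.1780653049505, 'mount': array([[-2.86489160e-04, -2.85356122e-01,  9.58421516e-01,
        -1.44889098e-01],
       [ 9.99999485e-01,  8.51370667e-04,  5.52400834e-04,
         8.14981954e-04],
       [-9.73602924e-04,  9.58421180e-01,  2.85355731e-01,
        -7.50079251e-02],
       [ 0.00000000e+00,  0.00000000e+00,  0.00000000e+00,
         1.00000000e+00]])}}
```

View pics/scene0.png

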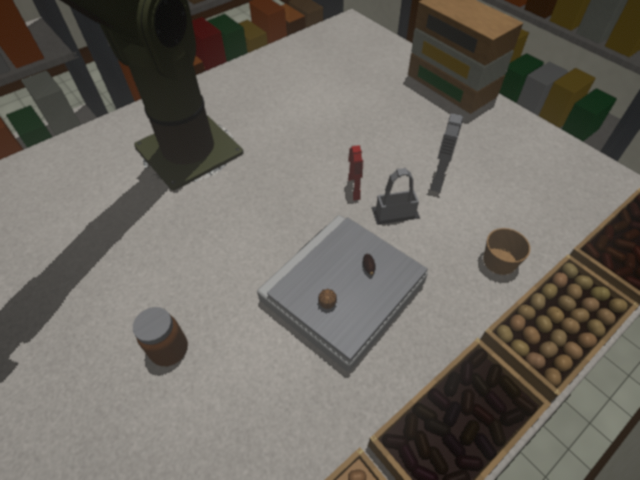

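View pics/side0.png

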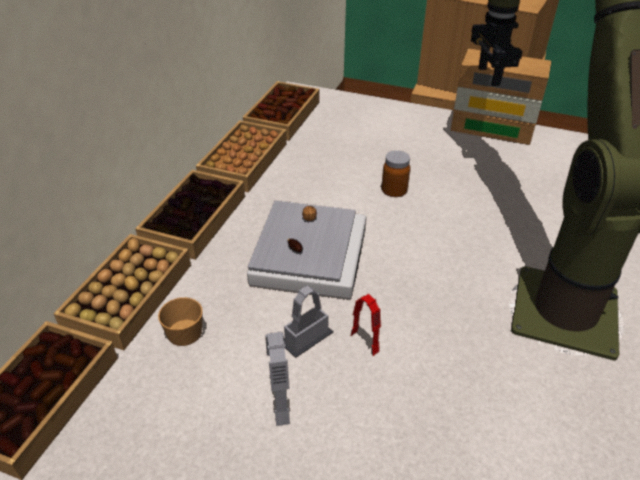

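View pics/wrist0.png

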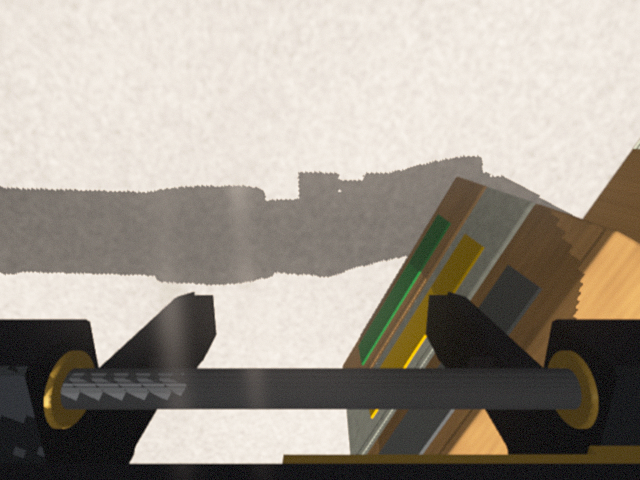

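Candidates for the tongs in the scene picture are:
- the red tongs at (356,172), ruled out because they are red
- the free-standing larger grey tongs at (448,145), ruled out because they are taller and not in the holder
- the grey tongs in the holder at (400,188), which I choose

The date is at (369,264) and the walnut at (327,298). I'll check the choice in a crop and measure from the depth.

```bash
python3 - <<'E'
from h import *
im,W=cloud('scene','scene0'); im2,W2=cloud('side','side0')
a=cv2.resize(im[100:280,310:500],None,fx=2.1,fy=2.1*1.3);a=cv2.resize(im[100:300,310:480],(400,470))
b=cv2.resize(im2[200:430,230:400],(400,541))[:470]
cv2.imwrite('pics/crop0.png',np.hstack([a,b])[:,:,::-1])
def box(P,c):
    r_=cv2.minAreaRect(P.astype(np.float32)); return r_
def pr(n,P):
    r_=cv2.minAreaRect(P[:,:2].astype(np.float32)); bp=cv2.boxPoints(r_)
    e=bp[1]-bp[0];f=bp[2]-bp[1]; 
    if np.linalg.norm(f)>np.linalg.norm(e): e,f=f,e
    print(n,len(P),'c',np.round(r_[0],4),'L',np.round(np.linalg.norm(e),4),np.round(np.linalg.norm(f),4),'ang',np.round(np.degrees(np.arctan2(e[1],e[0])),1),'z',P[:,2].min().round(3),P[:,2].max().round(3))
def sel(W,u0,v0,u1,v1,z0,z1):
    P=W[v0:v1,u0:u1].reshape(-1,3);return P[(P[:,2]>z0)&(P[:,2]<z1)]
pr('pan sc',sel(W,255,215,430,370,.055,.064)); pr('pan sd',sel(W2,240,195,375,300,.055,.064))
pr('date sc',sel(W,355,248,382,282,.064,.09)); pr('date sd',sel(W2,283,233,308,258,.064,.09))
pr('wal sc',sel(W,312,285,342,312,.066,.11)); pr('wal sd',sel(W2,298,202,322,225,.066,.11))
pr('hold sc',sel(W,372,165,422,225,.042,.056)); pr('hold sd',sel(W2,280,280,335,357,.042,.056))
pr('tongs sc',sel(W,372,160,422,225,.07,.2)); pr('tongs sd',sel(W2,285,280,330,357,.07,.2))
pr('tongtop sc',sel(W,372,160,422,225,.115,.2)); pr('tongtop sd',sel(W2,285,280,330,357,.115,.2))
pr('grey sc',sel(W,425,105,470,200,.02,.3));pr('grey sd',sel(W2,262,325,294,430,.02,.3));pr('red sc',sel(W,340,140,370,205,.02,.2))
pr('jar',sel(W,130,300,190,365,.09,.2));pr('tub',sel(W,480,225,535,280,.05,.2))
E
```

```text
pan sc 11089 c [0.58   0.0281] L 0.2419 0.2013 ang -80.1 z 0.055 0.064
pan sd 5642 c [0.5806 0.0288] L 0.2467 0.2011 ang -80.0 z 0.055 0.064
date sc 214 c [0.5844 0.0756] L 0.044 0.023 ang -20.2 z 0.064 0.085
date sd 170 c [0.5903 0.0664] L 0.0748 0.0518 ang -69.4 z 0.064 0.087
wal sc 304 c [ 0.5935 -0.0349] L 0.033 0.0321 ang -75.9 z 0.068 0.096
wal sd 189 c [ 0.5921 -0.0302] L 0.0324 0.0321 ang 20.6 z 0.066 0.098
hold sc 327 c [0.4883 0.2534] L 0.0852 0.0399 ang 62.2 z 0.042 0.056
hold sd 530 c [0.4962 0.2156] L 0.1656 0.0875 ang -75.2 z 0.042 0.056
tongs sc 337 c [0.4884 0.252 ] L 0.0574 0.0251 ang 59.3 z 0.071 0.137
tongs sd 475 c [0.4845 0.3274] L 0.2059 0.0477 ang -87.1 z 0.07 0.175
tongtop sc 174 c [0.488  0.2524] L 0.0442 0.0224 ang 60.0 z 0.115 0.137
tongtop sd 214 c [0.4825 0.331 ] L 0.1995 0.0397 ang -85.8 z 0.116 0.175
grey sc 918 c [0.4222 0.5131] L 0.3213 0.0312 ang -61.0 z 0.02 0.183
grey sd 1572 c [0.4962 0.3648] L 0.1975 0.0422 ang -69.7 z 0.02 0.184
red sc 536 c [0.3742 0.2276] L 0.0643 0.0212 ang -28.9 z 0.02 0.132
jar 1164 c [ 0.4531 -0.2991] L 0.0621 0.0618 ang -31.0 z 0.09 0.11
tub 436 c [0.7218 0.3286] L 0.0867 0.0842 ang -70.3 z 0.05 0.063
```

View pics/crop0.png

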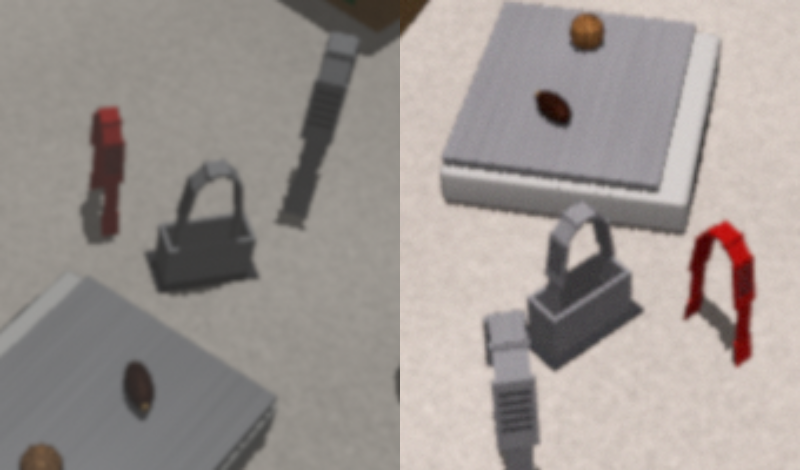

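The crop confirms the choice: grey tongs stand in the holder, while the red pair and the taller grey pair are separate. Next are the tool yaw, the moves needed and the position of the big grey tongs.

```bash
cat >> h.py <<'E'
def go(p,jawdeg,s=None):
    s=s or r.get_state(); M=R.from_quat(s['eef_rot']).as_matrix()
    y=M[:,1]; cur=np.degrees(np.arctan2(y[1],y[0]))
    d=M.T@(np.array(p)-s['tool_pos'])
    # roll about tool x: positive roll turns y toward z
    ds=[(jawdeg-cur+k)*1. for k in(-360,-180,0,180,360)]
    sg=np.sign(M[2,0])  # tool x up? +
    print('t',s['clock'],'pos',s['tool_pos'].round(4),'jaw',cur.round(1),'tilt',np.round(M[:,0],4),'q7',s['q'][6].round(3),'F',s['contact_force'].round(2),'open mm',(s['opening']*88.1).round(1))
    print('shift tool axes',d.round(4),'rolls',[np.round(np.radians(x)*sg,3) for x in ds if abs(x)<200])
E
python3 - <<'E'
from h import *
go([.488,.2525,.2],61)
im,W=cloud('scene','scene0')
for v in range(110,200,8):
    P=W[v,425:470];g=P[(P[:,2]>.03)&(P[:,2]<.3)]
    if len(g): print(v,g.mean(0).round(3),len(g))
E
```

```text
Traceback (most recent call last):
  File "h.py", line 28, in go
    print('t',s['clock'],'pos',s['tool_pos'].round(4),'jaw',cur.round(1),'tilt',np.round(M[:,0],4),'q7',s['q'][6].round(3),'F',s['contact_force'].round(2),'open mm',(s['opening']*88.1).round(1))
                                                                                                                                                                     ^^^^^^^^^^^^^^^^^^^^^^^^^
AttributeError: 'float' object has no attribute 'round'
```

```bash
sed -i "s/(s\['opening'\]\*88.1).round(1)/round(s['opening']*88.1,1)/" h.py
python3 - <<'E'
from h import *
go([.488,.2525,.2],61)
im,W=cloud('scene','scene0')
for v in range(110,200,8):
    P=W[v,425:470];g=P[(P[:,2]>.03)&(P[:,2]<.3)]
    if len(g): print(v,g.mean(0).round(3),len(g))
E
```

```text
t 0.15 pos [ 0.2827 -0.5569  0.2381] jaw -63.1 tilt [-7.0e-04  1.2e-03 -1.0e+00] q7 -0.215 F [0.12 0.26 0.73] open mm 88.3
shift tool axes [ 0.0389 -0.6287 -0.5495] rolls [np.float64(0.976), np.float64(-2.166)]
118 [0.477 0.415 0.178] 14
126 [0.487 0.399 0.171] 14
134 [0.488 0.395 0.153] 15
142 [0.494 0.385 0.141] 16
150 [0.495 0.381 0.121] 15
158 [0.497 0.38  0.099] 15
166 [0.498 0.378 0.077] 9
174 [0.499 0.378 0.053] 9
182 [0.506 0.38  0.031] 4
```

{"api": "arm_command", "payload": {
  "plan": [
    [0.088,-0.02,-0.015,-0.02,0],
    [0.088,-0.022,-0.035,-0.045,0],
    [0.088,0,-0.036,-0.047,0],
    [0.088,0,-0.036,-0.047,0],
    [0.088,0,-0.036,-0.047,0],
    [0.088,0,-0.036,-0.047,0],
    [0.088,0,-0.036,-0.047,0],
    [0.088,0,-0.036,-0.047,0],
    [0.088,0,-0.036,-0.047,0],
    [0.088,0,-0.036,-0.047,0],
    [0.088,0,-0.036,-0.047,0],
    [0.088,0,-0.036,-0.047,0]
  ]
}}

```text
clock: 1.65
tool_pos: [0.5749, 0.0521, 0.2805]
eef_rot: [-0.688, -0.164, 0.688, -0.165]
contact_force: [0.2, 0.4, 0.3]
opening: 0.999
```

```bash
python3 - <<'E'
from h import *
go([.584,.0756,.28],70)
E
```

```text
t 1.65 pos [0.5749 0.0521 0.2805] jaw -63.1 tilt [-3.e-04 -5.e-04 -1.e+00] q7 -1.397 F [0.18 0.38 0.27] open mm 88.0
shift tool axes [ 0.0005 -0.0168 -0.0187] rolls [np.float64(0.819), np.float64(-2.323)]
```

{"api": "arm_command", "payload": {
  "plan": [
    [0.088,0,-0.017,-0.019,-0.1],
    [0.088,0,0,0,-0.18],
    [0.088,0,0,0,-0.18],
    [0.088,0,0,0,-0.18],
    [0.088,0,0,0,-0.18],
    [0.088,0,0,0,-0.18],
    [0.088,0,0,0,-0.18],
    [0.088,0,0,0,-0.18],
    [0.088,0,0,0,-0.18],
    [0.088,0,0,0,-0.18],
    [0.088,0,0,0,-0.18],
    [0.088,0,0,0,-0.18]
  ]
}}

```text
clock: 3.15
tool_pos: [0.5834, 0.074, 0.2804]
eef_rot: [0.204, 0.677, -0.204, 0.677]
contact_force: [0.2, -0.2, 0.1]
opening: 0.998
```

{"api": "arm_command", "payload": {
  "plan": [
    [0.088,0,0,0,-0.18],
    [0.088,0,0,0,-0.06],
    [0.088,0,0,0,0],
    [0.088,0,0,0,0]
  ]
}}

```text
clock: 3.65
tool_pos: [0.5836, 0.0741, 0.2806]
eef_rot: [0.124, 0.696, -0.124, 0.696]
contact_force: [0.2, 0.5, -0.2]
opening: 0.997
```

```bash
python3 - <<'E'
from h import *
snap('wrist','w1')
go([.488,.2525,.28],61)
im,W=cloud('wrist','w1')
m=(W[...,2]>.0645)&(W[...,2]<.12)&(abs(W[...,0]-.585)<.08)&(abs(W[...,1]-.03)<.11)
n,l,st,c=cv2.connectedComponentsWithStats(m.astype(np.uint8))
for i in range(1,n):
    if st[i,4]<200: continue
    P=W[l==i]; rc=cv2.minAreaRect(P[:,:2].astype(np.float32)); b=cv2.boxPoints(rc)
    e,f=b[1]-b[0],b[2]-b[1]
    if np.linalg.norm(f)>np.linalg.norm(e): e,f=f,e
    print(st[i],rc[0],np.linalg.norm(e),np.linalg.norm(f),np.degrees(np.arctan2(e[1],e[0])),P[:,2].max())
E
```

```text
t 3.7 pos [0.5836 0.0742 0.2806] jaw 69.8 tilt [-1.e-04 -3.e-04 -1.e+00] q7 0.483 F [-0.36 -0.26  0.05] open mm 88.2
shift tool axes [ 0.0006  0.1343 -0.1513] rolls [np.float64(3.295), np.float64(0.153), np.float64(-2.988)]
[312 186  26  50 985] (0.5849347114562988, 0.07784916460514069) 0.045873184 0.02329964 -20.47271 0.08385567583878778
[ 199  242   39   37 1094] (0.5932223200798035, -0.032175011932849884) 0.03463243 0.0323788 -4.7430334 0.09480908535325638
```

View pics/w1.png

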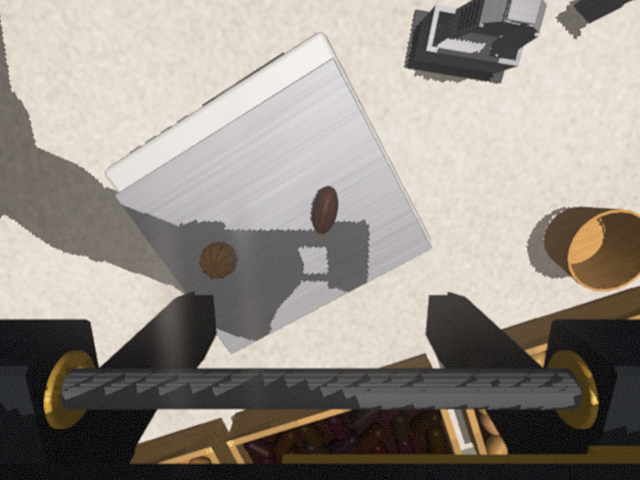

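{"api": "arm_command", "payload": {
  "plan": [
    [0.088,0,0.03,-0.034,0],
    [0.088,0,0.035,-0.039,0],
    [0.088,0,0.035,-0.039,0],
    [0.088,0,0.034,-0.039,0],
    [0.088,0.02,0,0,0.153],
    [0.088,0,0,0,0],
    [0.088,0,0,0,0]
  ]
}}

```text
clock: 4.58
tool_pos: [0.4887, 0.2515, 0.261]
eef_rot: [0.176, 0.685, -0.176, 0.685]
contact_force: [0.9, 0.3, 0.7]
opening: 1.0
```

```bash
python3 - <<'E'
from h import *
snap('wrist','w2')
go([.488,.2525,.077],61)
im,W=cloud('wrist','w2')
for z0,z1 in((.044,.058),(.075,.116),(.116,.145)):
  m=(W[...,2]>z0)&(W[...,2]<z1)&(abs(W[...,0]-.488)<.06)&(abs(W[...,1]-.2525)<.06)
  n,l,st,c=cv2.connectedComponentsWithStats(m.astype(np.uint8))
  for i in range(0,n):
    if i and st[i,4]<100: continue
    P=W[l==i] if i else W[m]; rc=cv2.minAreaRect(P[:,:2].astype(np.float32)); b=cv2.boxPoints(rc)
    e,f=b[1]-b[0],b[2]-b[1]
    if np.linalg.norm(f)>np.linalg.norm(e): e,f=f,e
    print(z0,i,st[i],rc[0],np.linalg.norm(e),np.linalg.norm(f),np.degrees(np.arctan2(e[1],e[0])),P[:,2].max())
E
```

```text
t 4.625 pos [0.4888 0.2516 0.2612] jaw 61.1 tilt [ 8.e-04  1.e-04 -1.e+00] q7 -0.031 F [ 0.82 -0.04 -0.97] open mm 87.9
shift tool axes [ 0.1842  0.0003 -0.0012] rolls [np.float64(3.143), np.float64(0.002), np.float64(-3.14)]
0.044 0 [     0      0    640    480 306337] (0.4896736145019531, 0.2548624277114868) 0.084147505 0.036438953 61.420307 0.053042991072186685
0.044 1 [279 189  91  40 851] (0.4896736145019531, 0.2548624277114868) 0.084147505 0.036438953 61.420307 0.05102992253698685
0.075 0 [     0      0    640    480 306936] (0.4892883896827698, 0.2537815570831299) 0.056666568 0.022659952 60.60085 0.11597527687064152
0.075 1 [349 203   7  35 127] (0.5015336275100708, 0.27612146735191345) 0.022976201 0.007362456 -20.809626 0.11582965598754819
0.075 2 [290 204   8  36 135] (0.4773719608783722, 0.23214136064052582) 0.022451764 0.007900261 -33.720528 0.11597527687064152
0.116 0 [     0      0    640    480 305720] (0.48907482624053955, 0.2536786198616028) 0.04383184 0.022171896 62.29171 0.134696142709201
0.116 1 [ 294  213   58   33 1480] (0.48907482624053955, 0.2536786198616028) 0.04383184 0.022171896 62.29171 0.134696142709201
```

View pics/w2.png

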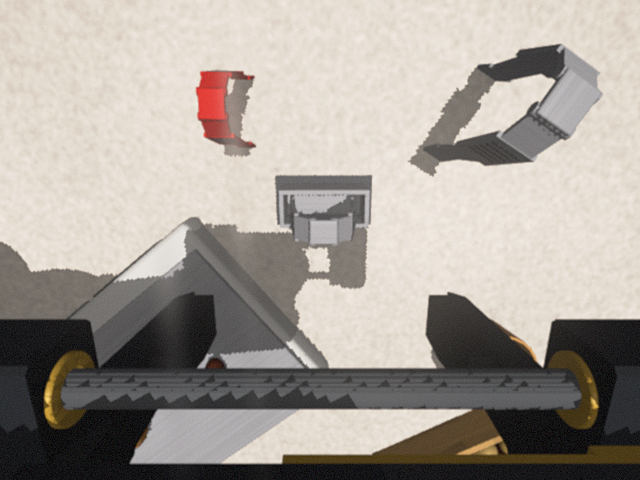

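The target tongs fill the holder at (320,225), with the red pair at (225,110) and the big grey pair at (500,110) well clear. I descend now.

{"api": "arm_command", "payload": {
  "plan": [
    [0.088,0.03,0.002,-0.001,0],
    [0.088,0.04,0,0,0],
    [0.088,0.04,0,0,0],
    [0.088,0.04,0,0,0],
    [0.088,0.02,0,0,0],
    [0.088,0.014,0,0,0],
    [0.088,0,0,0,0]
  ]
}}

```text
clock: 5.5
tool_pos: [0.4884, 0.2539, 0.0764]
eef_rot: [0.177, 0.685, -0.177, 0.685]
contact_force: [0.2, 0.2, -0.1]
opening: 1.001
```

```bash
python3 - <<'E'
from h import *
go([.489,.2535,.077],61.1)
snap('side','s3');snap('wrist','w3')
a=cv2.imread('pics/s3.png')[180:430,180:440];b=cv2.imread('pics/w3.png')
cv2.imwrite('pics/c3.png',np.hstack([cv2.resize(a,(416,400)),cv2.resize(b,(384,288))[:400].copy() if 0 else cv2.copyMakeBorder(cv2.resize(b,(384,288)),0,112,0,0,0)]))
E
```

```text
t 5.5 pos [0.4884 0.2539 0.0764] jaw 61.1 tilt [-3.e-04 -4.e-04 -1.e+00] q7 -0.28 F [ 0.23  0.17 -0.08] open mm 88.2
shift tool axes [-0.0006 -0.0001  0.0007] rolls [np.float64(3.141), np.float64(-0.001), np.float64(-3.142)]
```

View pics/c3.png

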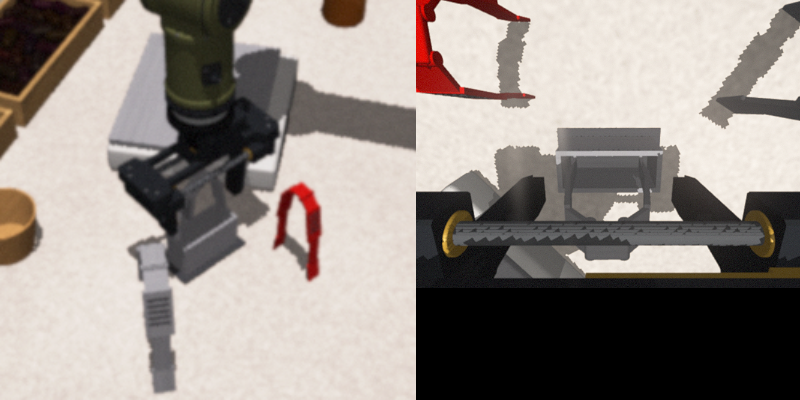

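{"api": "arm_command", "payload": {
  "plan": [
    [0.06,0,0,0,0],
    [0.05,0,0,0,0],
    [0.046,0,0,0,0],
    [0.046,0,0,0,0],
    [0.046,0,0,0,0],
    [0.046,0,0,0,0]
  ],
  "force": 15
}}

```text
clock: 6.35
tool_pos: [0.4883, 0.2546, 0.0769]
eef_rot: [0.177, 0.685, -0.176, 0.685]
contact_force: [-0.2, -0.0, 2.1]
opening: 0.526
```

```bash
python3 - <<'E'
from h import *
go([.489,.2535,.077],61.1)
E
```

```text
t 6.35 pos [0.4883 0.2546 0.0769] jaw 61.1 tilt [ 4.e-04  4.e-04 -1.e+00] q7 -0.281 F [-0.16 -0.03  2.12] open mm 46.3
shift tool axes [-0.0001 -0.0006  0.0011] rolls [np.float64(3.141), np.float64(-0.0), np.float64(-3.142)]
```

{"api": "arm_command", "payload": {
  "plan": [
    [0.046,-0.005,0,0,0],
    [0.046,-0.01,0,0,0],
    [0.046,-0.02,0,0,0],
    [0.046,-0.025,0,0,0],
    [0.046,-0.025,0,0,0],
    [0.046,-0.025,0,0,0],
    [0.046,-0.025,0,0,0],
    [0.046,-0.015,0,0,0],
    [0.046,0,0,0,0],
    [0.046,0,0,0,0]
  ]
}}

```text
clock: 7.6
tool_pos: [0.4878, 0.2537, 0.2259]
eef_rot: [0.176, 0.685, -0.177, 0.684]
contact_force: [-0.3, 0.3, -0.0]
opening: 0.525
```

```bash
python3 - <<'E'
from h import *
go([.585,.0777,.227],69.6)
snap('side','s4');snap('wrist','w4')
a=cv2.imread('pics/s4.png')[150:400,180:440];b=cv2.imread('pics/w4.png')
cv2.imwrite('pics/c4.png',np.hstack([cv2.resize(a,(416,400)),cv2.copyMakeBorder(cv2.resize(b,(384,288)),0,112,0,0,0)]))
E
```

```text
t 7.6 pos [0.4878 0.2537 0.2259] jaw 61.1 tilt [-0.0011 -0.0012 -1.    ] q7 -0.076 F [-0.31  0.28 -0.  ] open mm 46.3
shift tool axes [-0.001  -0.1071  0.1702] rolls [np.float64(2.993), np.float64(-0.149), np.float64(-3.29)]
```

View pics/c4.png

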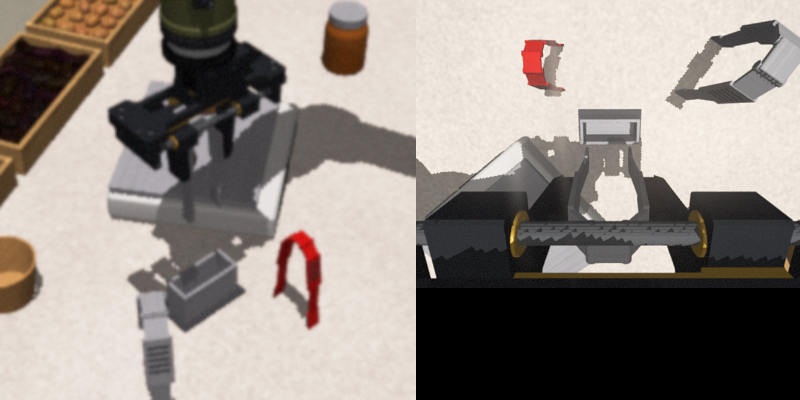

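The holder is empty and the tongs hang open between the fingers, with tips near (588,150) and (632,150) in the right panel. Next I measure where the tips are in the tool frame.

```bash
cat >> h.py <<'E'
def tips(tag):
    z=np.load(f'pics/{tag}.npz');c=r.calibration('wrist');d=z['d'];v,u=np.mgrid[:480,:640]
    P=np.stack([(u-c['cx'])/c['fx']*d,(v-c['cy'])/c['fy']*d,d],-1);M=np.array(c['mount']);P=P@M[:3,:3].T+M[:3,3]
    for x0,x1 in((.0,.02),(.02,.035),(.035,.05),(.05,.065),(.065,.08)):
        m=(d>0)&(P[...,0]>x0)&(P[...,0]<x1)&(abs(P[...,1])<.05)&(abs(P[...,2])<.04)
        for s in(-1,1):
            Q=P[m&(P[...,1]*s>0)]
            if len(Q)>5: print(x0,s,len(Q),'y',np.percentile(Q[:,1],[5,50,95]).round(4),'z',np.percentile(Q[:,2],[2,98]).round(4),'xmax',Q[:,0].max().round(4))
E
python3 - <<'E'
from h import *
tips('w4')
E
```

```text
0.0 -1 354 y [-0.027  -0.0196 -0.019 ] z [-0.0098  0.01  ] xmax 0.0199
0.0 1 344 y [0.0202 0.0209 0.0286] z [-0.0101  0.0097] xmax 0.02
0.02 -1 213 y [-0.0211 -0.0187 -0.0181] z [-0.006   0.0078] xmax 0.0349
0.02 1 217 y [0.0193 0.0198 0.0222] z [-0.0061  0.0078] xmax 0.035
0.035 -1 183 y [-0.0203 -0.018  -0.0174] z [-0.0076  0.0085] xmax 0.0499
0.035 1 183 y [0.0185 0.019  0.0213] z [-0.0078  0.008 ] xmax 0.0499
0.05 -1 77 y [-0.0205 -0.0184 -0.0176] z [-0.0078  0.0073] xmax 0.065
0.05 1 60 y [0.0186 0.0197 0.0216] z [-0.0081  0.0085] xmax 0.0642
0.065 -1 24 y [-0.0213 -0.0198 -0.0185] z [-0.008  -0.0052] xmax 0.073
0.065 1 40 y [0.0195 0.0198 0.022 ] z [-0.0079  0.0073] xmax 0.0744
```

{"api": "arm_command", "payload": {
  "plan": [
    [0.046,0,-0.013,0.02,0],
    [0.046,0,-0.02,0.032,0],
    [0.046,0,-0.022,0.035,0],
    [0.046,0,-0.022,0.035,0],
    [0.046,0,-0.018,0.029,0],
    [0.046,0,-0.012,0.019,0],
    [0.046,0,0,0,-0.08],
    [0.046,0,0,0,-0.069],
    [0.046,0,0,0,0],
    [0.046,0,0,0,0]
  ]
}}

```text
clock: 8.95
tool_pos: [0.585, 0.0784, 0.2263]
eef_rot: [0.125, 0.696, -0.126, 0.696]
contact_force: [-0.0, -0.6, -1.0]
opening: 0.522
```

```bash
python3 - <<'E'
from h import *
go([.585,.0777,.138],69.6)
snap('scene','c5');snap('wrist','w5'); tips('w5')
im,W=cloud('wrist','w5')
m=(W[...,2]>.066)&(W[...,2]<.09)&(abs(W[...,0]-.585)<.04)&(abs(W[...,1]-.0777)<.04)
P=W[m];rc=cv2.minAreaRect(P[:,:2].astype(np.float32));print(m.sum(),rc)
a=cv2.imread('pics/c5.png')[130:330,260:468];b=cv2.imread('pics/w5.png')
cv2.imwrite('pics/cc5.png',np.hstack([cv2.resize(a,(416,400)),cv2.copyMakeBorder(cv2.resize(b,(384,288)),0,112,0,0,0)]))
E
```

```text
t 8.95 pos [0.585  0.0784 0.2263] jaw 69.6 tilt [-8.e-04 -2.e-04 -1.e+00] q7 0.417 F [-0.   -0.61 -0.96] open mm 46.0
shift tool axes [ 0.0883 -0.0006  0.0003] rolls [np.float64(3.141), np.float64(-0.001), np.float64(-3.142)]
0.0 -1 360 y [-0.027  -0.0199 -0.0192] z [-0.0098  0.0095] xmax 0.02
0.0 1 351 y [0.02   0.0207 0.0285] z [-0.01    0.0099] xmax 0.0199
0.02 -1 212 y [-0.0213 -0.0189 -0.0183] z [-0.0059  0.0082] xmax 0.0349
0.02 1 219 y [0.019  0.0197 0.0221] z [-0.0061  0.0077] xmax 0.0349
0.035 -1 181 y [-0.0204 -0.0181 -0.0176] z [-0.0076  0.0089] xmax 0.0495
0.035 1 179 y [0.0182 0.0188 0.0211] z [-0.0078  0.0083] xmax 0.0497
0.05 -1 78 y [-0.0208 -0.0186 -0.0178] z [-0.0078  0.0072] xmax 0.0649
0.05 1 62 y [0.0184 0.0196 0.0215] z [-0.0079 -0.0002] xmax 0.0647
0.065 -1 23 y [-0.0216 -0.0202 -0.0187] z [-0.0077 -0.0064] xmax 0.0732
0.065 1 37 y [0.0193 0.0196 0.0219] z [-0.0078  0.0083] xmax 0.0735
1339 ((0.584964394569397, 0.0776120275259018), (0.02323738858103752, 0.04720710963010788), 59.756839752197266)
```

View pics/cc5.png

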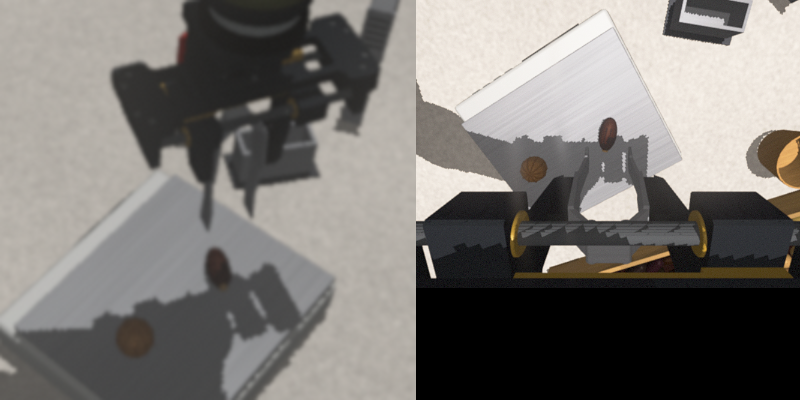

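Tips and date line up in position. The date's yaw estimates disagree (69.5° and 59.8°), so I re-measure it from several images.

```bash
python3 - <<'E'
from h import *
for n,t in(('scene','scene0'),('wrist','w1'),('wrist','w5'),('side','side0'),('side','s4')):
    im,W=cloud(n,t); i=im.astype(int)
    near=(abs(W[...,0]-.585)<.045)&(abs(W[...,1]-.077)<.04)&(W[...,2]<.1)&(W[...,2]>.055)
    # intersect colour mask silhouettes
    for nm,m in(('z>.066',near&(W[...,2]>.066)),('z>.072',near&(W[...,2]>.072)),('z>.076',near&(W[...,2]>.076))):
        P=W[m][:,:2]
        if len(P)<20: continue
        C=np.cov(P.T);w,v=np.linalg.eigh(C);a=v[:,1]
        rc=cv2.minAreaRect(P.astype(np.float32))
        print(t,nm,len(P),'med',P.mean(0).round(4),'long',np.degrees(np.arctan(a[1]/a[0])).round(1),'std',np.sqrt(w).round(4),np.round(rc[0],4),np.round(rc[1],4),round(rc[2],1))
E
```

```text
scene0 z>.066 213 med [0.5862 0.0734] long -29.1 std [0.0057 0.0113] [0.5843 0.0756] [0.0222 0.0442] 67.5
scene0 z>.072 203 med [0.5856 0.0737] long -29.4 std [0.0057 0.0112] [0.5843 0.0756] [0.0222 0.0442] 67.5
scene0 z>.076 167 med [0.5848 0.0749] long -28.7 std [0.0052 0.0106] [0.5844 0.0756] [0.0204 0.0449] 61.4
w1 z>.066 985 med [0.5831 0.0783] long -30.6 std [0.0057 0.0116] [0.5849 0.0779] [0.0233 0.0459] 69.5
w1 z>.072 953 med [0.5833 0.0783] long -30.9 std [0.0056 0.0115] [0.5852 0.0776] [0.0227 0.046 ] 61.5
w1 z>.076 761 med [0.5835 0.0783] long -30.8 std [0.0051 0.01  ] [0.5841 0.0781] [0.0206 0.0406] 62.5
w5 z>.066 1339 med [0.5828 0.0785] long -30.5 std [0.0057 0.0116] [0.585  0.0776] [0.0232 0.0472] 59.8
w5 z>.072 1285 med [0.583  0.0785] long -30.4 std [0.0056 0.0115] [0.585 0.078] [0.0229 0.0461] 69.1
w5 z>.076 1031 med [0.5834 0.0784] long -31.1 std [0.0051 0.01  ] [0.584  0.0783] [0.0203 0.0412] 60.1
side0 z>.066 153 med [0.5812 0.0832] long -27.0 std [0.0054 0.0114] [0.5843 0.0788] [0.0219 0.0489] 58.2
side0 z>.072 137 med [0.5814 0.0828] long -27.7 std [0.0054 0.0113] [0.5834 0.0793] [0.0219 0.047 ] 58.2
side0 z>.076 113 med [0.5819 0.0819] long -28.2 std [0.0053 0.0104] [0.5829 0.0788] [0.0218 0.0433] 53.6
```

```bash
python3 - <<'E'
from h import *
a=cv2.imread('pics/w5.png')[150:350,250:430]
b=cv2.imread('pics/w1.png')[170:250,285:365]
cv2.imwrite('pics/c6.png',np.hstack([cv2.resize(a,(396,440)),cv2.resize(b,(400,440))]))
E
```

```text
(no output)
```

View pics/c6.png

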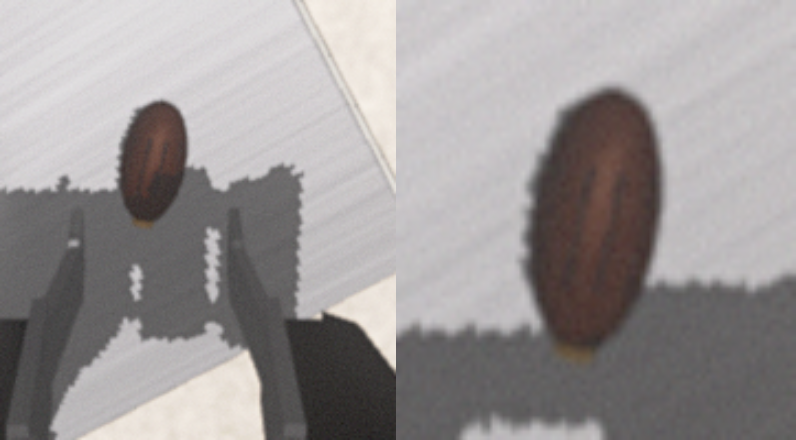

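The date's long axis is at −30°, from principal axes in all views and visible in the crop, because it lies tilted to the tongs. So the jaw goes to 60°: I roll first, then descend.

{"api": "arm_command", "payload": {
  "plan": [
    [0.046,0,0,0,0.09],
    [0.046,0,0,0,0.078],
    [0.046,0.01,-0.001,0,0],
    [0.046,0.015,0,0,0],
    [0.046,0.015,0,0,0],
    [0.046,0.005,0,0,0],
    [0.046,0,0,0,0],
    [0.046,0,0,0,0]
  ]
}}

```text
clock: 10.05
tool_pos: [0.585, 0.0778, 0.1821]
eef_rot: [0.183, 0.683, -0.183, 0.683]
contact_force: [-0.5, -0.3, -0.8]
opening: 0.521
```

```bash
python3 - <<'E'
from h import *
go([.584,.078,.138],60)
snap('scene','c7');snap('wrist','w7')
a=cv2.imread('pics/c7.png')[190:330,300:440];b=cv2.imread('pics/w7.png')[150:350,230:430]
cv2.imwrite('pics/cc7.png',np.hstack([cv2.resize(a,(400,400)),cv2.resize(b,(400,400))]))
E
```

```text
t 10.05 pos [0.585  0.0778 0.1821] jaw 60.0 tilt [ 8.e-04  4.e-04 -1.e+00] q7 0.231 F [-0.53 -0.33 -0.77] open mm 45.9
shift tool axes [ 0.0441 -0.0004 -0.001 ] rolls [np.float64(3.142), np.float64(-0.0), np.float64(-3.142)]
```

View pics/cc7.png

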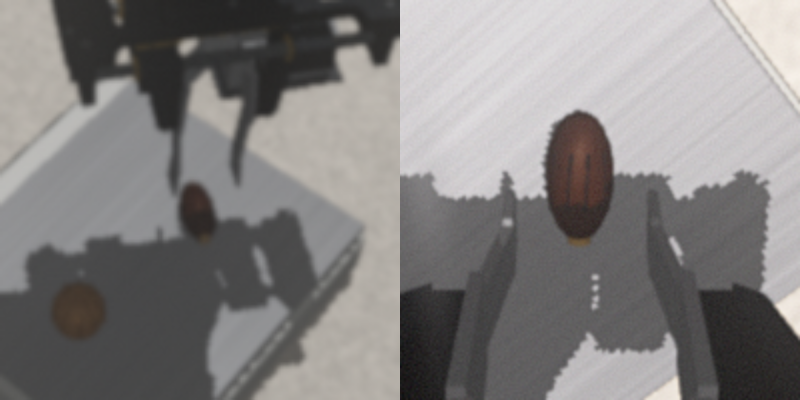

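The date is now parallel to the tips and centred between them (579 against a midpoint of about 582). I go down the last 44 mm.

{"api": "arm_command", "payload": {
  "plan": [
    [0.046,0.008,0,-0.001,0],
    [0.046,0.01,0,0,0],
    [0.046,0.01,0,0,0],
    [0.046,0.01,0,0,0],
    [0.046,0.006,0,0,0],
    [0.046,0,0,0,0],
    [0.046,0,0,0,0]
  ]
}}

```text
clock: 11.02
tool_pos: [0.5841, 0.0782, 0.138]
eef_rot: [0.183, 0.683, -0.183, 0.683]
contact_force: [-0.4, 0.2, -1.0]
opening: 0.525
```

```bash
python3 - <<'E'
from h import *
go([.584,.078,.138],60)
snap('scene','c8');snap('wrist','w8'); tips('w8')
a=cv2.imread('pics/c8.png')[190:330,300:440];b=cv2.imread('pics/w8.png')[150:350,230:430]
cv2.imwrite('pics/cc8.png',np.hstack([cv2.resize(a,(400,400)),cv2.resize(b,(400,400))]))
E
```

```text
t 11.025 pos [0.5841 0.0782 0.138 ] jaw 60.0 tilt [ 6.e-04  2.e-04 -1.e+00] q7 0.18 F [-0.38  0.22 -0.98] open mm 46.3
shift tool axes [-0.     -0.0002  0.0001] rolls [np.float64(3.141), np.float64(-0.0), np.float64(-3.142)]
0.0 -1 350 y [-0.0263 -0.0196 -0.019 ] z [-0.0099  0.0098] xmax 0.02
0.0 1 339 y [0.0202 0.0209 0.0278] z [-0.0101  0.0092] xmax 0.02
0.02 -1 220 y [-0.021  -0.0187 -0.0181] z [-0.006   0.0081] xmax 0.035
0.02 1 217 y [0.0193 0.0199 0.0223] z [-0.0063  0.0076] xmax 0.0349
0.035 -1 177 y [-0.0203 -0.0179 -0.0174] z [-0.0077  0.0086] xmax 0.0498
0.035 1 181 y [0.0185 0.0191 0.0213] z [-0.0079  0.0083] xmax 0.0499
0.05 -1 1248 y [-0.0177 -0.0046 -0.0002] z [-0.0202  0.0209] xmax 0.0649
0.05 1 1186 y [0.0004 0.0048 0.0166] z [-0.0201  0.0203] xmax 0.065
0.065 -1 7324 y [-0.0477 -0.0269 -0.0044] z [-0.0392  0.0372] xmax 0.08
0.065 1 7264 y [0.0048 0.0263 0.0477] z [-0.0389  0.0375] xmax 0.08
```

View pics/cc8.png

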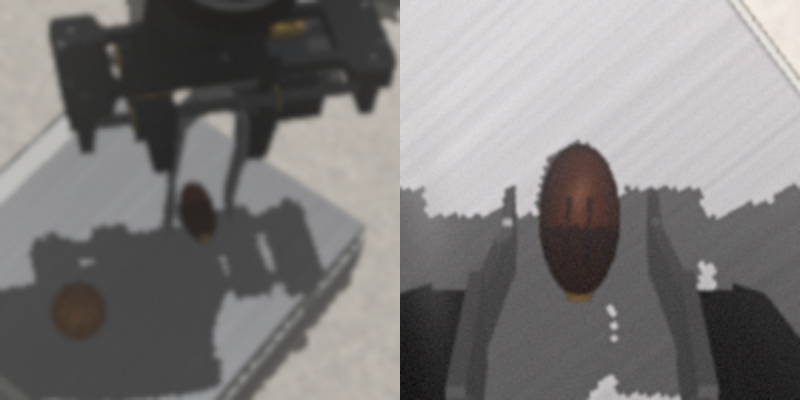

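The date sits between the tips. I close gradually, then grip firmly.

{"api": "arm_command", "payload": {
  "plan": [
    [0.044,0,0,0,0],
    [0.042,0,0,0,0],
    [0.04,0,0,0,0],
    [0.038,0,0,0,0],
    [0.034,0,0,0,0],
    [0.03,0,0,0,0],
    [0.03,0,0,0,0],
    [0.03,0,0,0,0]
  ],
  "force": 45
}}

```text
clock: 12.12
tool_pos: [0.5839, 0.078, 0.1378]
eef_rot: [0.183, 0.683, -0.183, 0.683]
contact_force: [0.3, -0.2, 0.6]
opening: 0.452
```

```bash
python3 - <<'E'
from h import *
go([.584,.078,.138],60)
snap('wrist','w9'); tips('w9')
b=cv2.imread('pics/w9.png')[150:350,230:430]
cv2.imwrite('pics/cc9.png',cv2.resize(b,(400,400)))
E
```

```text
t 12.125 pos [0.5839 0.078  0.1378] jaw 60.0 tilt [ 1.e-04 -1.e-04 -1.e+00] q7 0.18 F [ 0.27 -0.16  0.64] open mm 39.8
shift tool axes [-0.0002  0.      0.0001] rolls [np.float64(3.141), np.float64(-0.0), np.float64(-3.142)]
0.0 -1 411 y [-0.0236 -0.0162 -0.0148] z [-0.01    0.0094] xmax 0.0199
0.0 1 407 y [0.0161 0.0174 0.0246] z [-0.0099  0.0095] xmax 0.02
0.02 -1 234 y [-0.0164 -0.0142 -0.0131] z [-0.0061  0.0078] xmax 0.035
0.02 1 240 y [0.0143 0.0154 0.0175] z [-0.0061  0.0076] xmax 0.0349
0.035 -1 199 y [-0.0147 -0.0126 -0.0116] z [-0.0077  0.008 ] xmax 0.05
0.035 1 209 y [0.0126 0.0136 0.0156] z [-0.0079  0.0082] xmax 0.0498
0.05 -1 1202 y [-0.0116 -0.0045 -0.0002] z [-0.02    0.0203] xmax 0.065
0.05 1 1299 y [0.0004 0.0049 0.0126] z [-0.0203  0.0211] xmax 0.0649
0.065 -1 7470 y [-0.0478 -0.0281 -0.0043] z [-0.0392  0.0369] xmax 0.08
0.065 1 7332 y [0.0045 0.0283 0.0479] z [-0.039   0.0369] xmax 0.08
```

View pics/cc9.png

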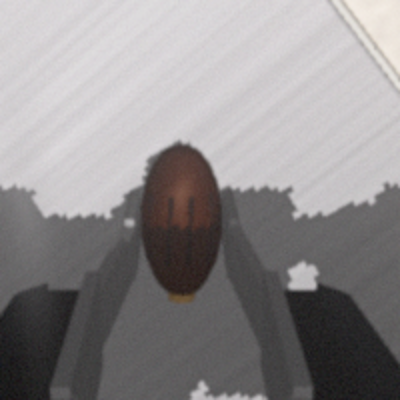

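The opening stops at 39.8 mm (40 expected on the date) and the tips touch both sides. I lift 10 cm.

{"api": "arm_command", "payload": {
  "plan": [
    [0.03,-0.003,0,0,0],
    [0.03,-0.007,0,0,0],
    [0.03,-0.013,0,0,0],
    [0.03,-0.018,0,0,0],
    [0.03,-0.02,0,0,0],
    [0.03,-0.018,0,0,0],
    [0.03,-0.013,0,0,0],
    [0.03,-0.007,0,0,0],
    [0.03,-0.002,0,0,0],
    [0.03,0,0,0,0],
    [0.03,0,0,0,0],
    [0.03,0,0,0,0]
  ]
}}

```text
clock: 13.68
tool_pos: [0.5836, 0.078, 0.2383]
eef_rot: [0.183, 0.683, -0.183, 0.683]
contact_force: [-0.3, 0.5, -1.2]
opening: 0.446
```

```bash
python3 - <<'E'
from h import *
go([.584,.078,.239],60)
snap('scene','c10');snap('wrist','w10');snap('side','s10')
im,W=cloud('wrist','w10')
m=(W[...,2]>.15)&(W[...,2]<.185)&(abs(W[...,0]-.584)<.035)&(abs(W[...,1]-.078)<.035)
v,u=np.where(m);print(m.sum(),W[m].mean(0),W[m][:,2].max())
a=cv2.imread('pics/c10.png')[130:330,270:470];b=cv2.imread('pics/w10.png')[150:350,230:430]
cv2.imwrite('pics/cc10.png',np.hstack([cv2.resize(a,(400,400)),cv2.resize(b,(400,400))]))
E
```

```text
t 13.675 pos [0.5836 0.078  0.2383] jaw 60.0 tilt [-8.e-04 -2.e-04 -1.e+00] q7 0.29 F [-0.35  0.46 -1.23] open mm 39.3
shift tool axes [-0.0007  0.0002  0.0003] rolls [np.float64(3.142), np.float64(-0.0), np.float64(-3.142)]
2693 [0.5820072  0.0796764  0.17857889] 0.1846587375605724
```

View pics/cc10.png

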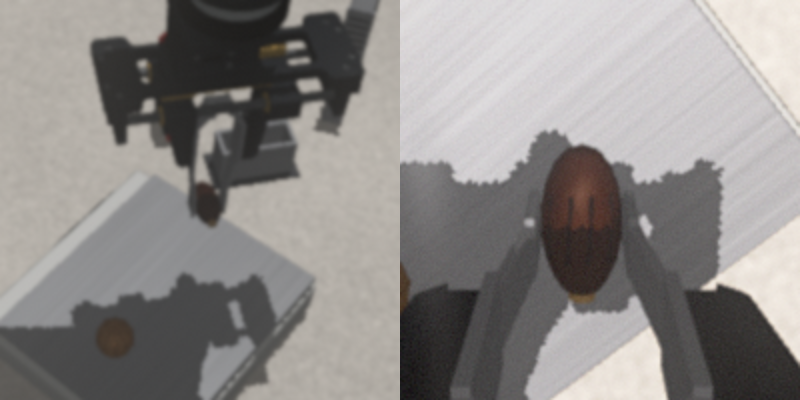

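View pics/s10.png

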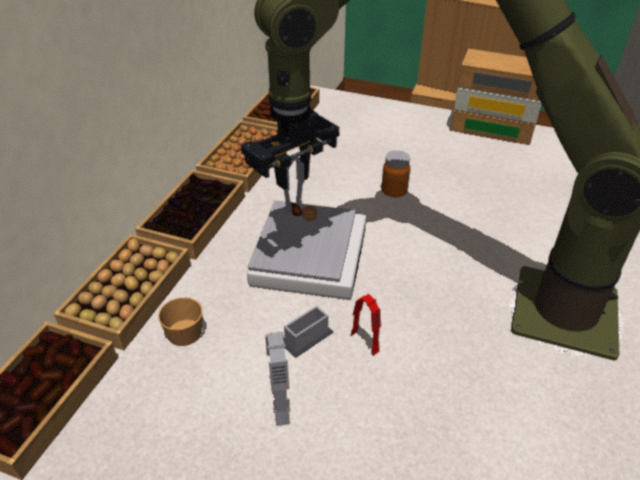

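The scene picture shows the date held between the tips above the pan, with the walnut still in place. I hold briefly and check for drift.

{"api": "arm_command", "payload": {
  "plan": [
    [0.03,0,0,0,0],
    [0.03,0,0,0,0],
    [0.03,0,0,0,0],
    [0.03,0,0,0,0]
  ]
}}

```text
clock: 14.32
tool_pos: [0.5838, 0.078, 0.2387]
eef_rot: [0.183, 0.683, -0.183, 0.683]
contact_force: [0.6, 0.2, -1.2]
opening: 0.448
```

```bash
python3 - <<'E'
from h import *
go([.584,.078,.239],60)
snap('wrist','w11')
im,W=cloud('wrist','w11')
m=(W[...,2]>.15)&(W[...,2]<.185)&(abs(W[...,0]-.584)<.035)&(abs(W[...,1]-.078)<.035)
print(m.sum(),W[m].mean(0),W[m][:,2].max())
print(r.finish_job())
E
```

```text
t 14.325 pos [0.5838 0.078  0.2387] jaw 60.0 tilt [ 0.e+00 -1.e-04 -1.e+00] q7 0.29 F [ 0.64  0.23 -1.16] open mm 39.4
shift tool axes [-0.0003  0.0001  0.0002] rolls [np.float64(3.141), np.float64(-0.0), np.float64(-3.142)]
2694 [0.58216445 0.07968794 0.17891146] 0.18494737248575063
the job is handed in; nothing more can be done
None
```

I pulled the grey tongs straight up out of the holder, closed them on the date with a 45 N grip and lifted it about 10 cm. The job was handed in at about 14 s, still holding the tongs with the date between their tips.

- **Last checks:** The date's top was at z ≈ 0.185 m, against about 0.083 m on the pan. It moved less than 0.5 mm over a 0.6 s hold, with the opening steady at 39.4 mm. The walnut, jar and tub look unmoved in the pictures.
- **Date angle:** My first fit of the date's direction was about 10° off. Principal axes from several views and a close crop showed this, and I corrected it before lowering onto the date.
- **Carrying gap:** The gap between the tips while carrying measured about 38 mm, not the 45 mm described. That still left about 7 mm of clearance on each side of the date.

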